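# Find and flag the stiff push-button on a test console

## Robot

A 6-joint arm with a two-finger parallel gripper is mounted at the origin on a cart in front of the work surface, level with it; the furniture and walls round the work are solid. World frame = base frame: x ahead of the robot, y to its left, z up, the work surface at z = 0. Lengths are in m, angles in rad, forces in N, time in s.
With the tool pointing down it reaches from about 0.25 to 0.725 m from the base axis. Payload 4 kg.
Tool frame: the origin (TCP) lies between the finger pads; the fingertips stand 14 mm ahead of it and the grasp point (between the pads) lies 5 mm behind it; z points along the fingers, y is the line along which they close (so a half turn about z gives the same grasp; the last joint's range is limited). The gripper opens to 85 mm and grips with 20 to 120 N. Pads are 22 mm wide; open, the fingers measure 114 mm over their backs; the gripper's body (76 mm by 85 mm) begins 54 mm behind the grasp point. The pads swing forward as they close: fully open they stand 13 mm farther back than shut.
Start: joints at [1.218, 0.241, 0.005, 1.335, 0, 1.571], TCP at [0.173, 0.469, 0.245] pointing down, gripper open.
Joint ranges: [-2.72, 2.72], [-1.05, 1.87], [-1.09, 1.28], [-1.99, 2.15], [-1.42, 1.44], [-3.14, 3.14]. Speed limits (rad/s): [2.79, 2.79, 3.14, 3.14, 3.14, 3.14].

## Interface

Orientations are given as a rotation vector (axis times angle).
In Python, from workcell import r, imaging gives the robot as it stands. The module is installed in compiled form; this text tells all that it offers.
- The arm moves only by the tool jog_arm, never from a script. Its argument "targets" is a list of rows, each a list of 7 numbers: the shift along the tool's x, y, z in units of 30 mm (1.0 is 30 mm), then the turn, a rotation vector about the tool's x, y, z in units of 5 degrees (1.0 is 5 degrees), then the opening in per cent of the stroke, from 0 (shut) to 100 (fully open). In form: [[x, y, z, rx, ry, rz, gripper], ...]. A call has 1 to 8 rows; each row shifts and turns the commanded pose from where the row before left it, along the tool's axes as they then stand; what a row does not reach is not made up. A row lasts 1/12 s, in which the tool goes at most 41.7 mm and 7.16 degrees, less where a joint would pass 70% of its speed; a pose out of reach is approached as far as the arm can. A call is refused whole if a number of a shift passes 1 or a number of a turn 1, either way. A call with a gripper value outside its range is refused whole. The fingers move at their own pace and stop on an object; the grip force is fixed at half the most. Time passes only in rows, so rows that do not move let the fingers close. It gives the time, the measured TCP pose, the force, the opening and the grip force at its end, in the units of the state.
- r.get_state(): the state, without advancing time (a new reading comes with each control period).
- imaging.capture(name): name is "scene" or "side" or "wrist"; returns a dict with "frame" (400x640x3 uint8, red, green, blue), "fx", "fy", "cx", "cy" (pixels), "extrinsics" (4x4, takes a point from world to camera coordinates); the wrist camera has in their place "T_tool_cam" (4x4, takes a point from camera to tool coordinates, whose origin is the TCP and whose axes are the flange's). Camera axes: x right, y down, z forward; pixel columns grow to the right and rows downward; lengths in m; the calibration is good to about 2 mm. The wrist camera is an equidistant fisheye: a pixel r from the principal point sees the ray r / f radians off the axis. A picture is of the moment at which its call begins: read the wrist's pose just before it. There is no depth.
- r.sign_off(): hands the job in; it is judged then, once.
The state is a dict: "clock": time; "q": joint angles; "qvel": joint speeds; "effort": joint torques, N m; "tcp_pos": TCP position; "tool_rot": TCP orientation; "force": force on the tool from outside, world axes, zero at the start; "moment": the same for the moment, N m; "finger_gap": finger opening in m; "finger_force": force on a finger pad.
Only numpy, scipy, OpenCV 4.12 (cv2) and the standard library are available. Lean on these libraries where they do the work, as an engineer would, in place of code of your own. Each camera call takes 0.05 s, during which the arm holds its last target. There are 200 camera calls.

## Task

Test the three black mushroom push-buttons on the console: press each one down until it clicks and stays in, easing off at the click so that it is never driven on against its bottom stop. One of them needs about twice the force of the other two; when all three are in, push the fault slide behind that stiff button all the way towards its button, leave the other two slides where they are, and do not disturb the things lying around.

Things in the scene. Friction and masses are not known exactly. Their poses are not given: they have to be found in the camera images.
- console: Fixed grey enclosure with an aluminium top plate, 190 mm (x) by 275 mm (y) by 50 mm high; origin at the centre of its underside, z up, its +x points from the buttons to the fault slides behind them (roughly away from the robot). It carries three look-alike button units in a row along y. Which place holds unit 1, 2 or 3 changes from start to start.
- place_left (a point): Point on the console's top plate on the axis of the +y button; axes as the console's. The button's black mushroom head is 40 mm across and 18 mm thick; its flat top stands 34 to 46 mm above this point when out: each unit (button and slide together) is mounted at its own unmeasured height, nominal 40 mm, plus or minus 6 mm, so feel for it. All three units are alike.
- place_middle (a point): The same point for the middle button, 80 mm from the other two. In each unit the fault slide is an upright dark steel tab, 10 mm thick (console x), 26 mm wide (y), 24 mm tall above its track, top 25 to 37 mm above this point (nominal 31); its centre is 88 mm from the button axis along console +x at slide travel 0. Behind it (further +x) there is free room for shut fingers.
- place_right (a point): The same point for the -y button, with the same dimensions.
- head_1 (a joint): Travel in m of one mushroom head: 0 out, grows as pressed straight down. The force starts at about 80% of its peak, peaks about 1 mm down, then falls; at 4 to 5 mm the head snaps away from the finger by itself and latches at 8.3 mm. Pressed beyond that the force rises steeply again to the bottom stop at 11 mm; over 10.3 mm is over-pressing.
- head_2 (a joint): The same for another of the three heads. The peak force, pressed slowly, is about 5 N for the two good buttons and about 10 to 11 N for the stiff one.
- head_3 (a joint): The same for another of the three heads.
- slide_1 (a joint): Travel in m of the fault slide in the same unit as head_1: 0 to 0.003 at the start (away from its button), 0.025 at the hard stop, fully home towards its button (console -x). About 2.5 N of friction; it stays where it is left.
- slide_2 (a joint): The same for the slide of the unit with head_2.
- slide_3 (a joint): The same for the slide of the unit with head_3.
- screw_jar_mid (a point): Bystander: clear jar of screws, 70 mm across, 92 mm high, left of the console; point at its centre, 46 mm up.
- nut_mid (a point): Bystander: loose steel nut, 24x27x13 mm, left of the console; point at its centre.
- offcut_mid (a point): Bystander: square box-section steel offcut, 30x110x30 mm, left of the console; point at its centre.

How it is judged:
By the outcome, as a careful person would: the job done as asked, in the order asked, and still so for the second after the job is handed in, with the robot touching nothing.
It also fails if it takes over 54 s, if anything falls off the work surface, if the arm or the gripper's body presses on something with over 40 N, if the wrist force passes 120 N, or if a joint passes its speed limit or range.

## Working session

There is one attempt and no reset: what is moved stays moved. The work goes in short steps, Python scripts to look and compute and a tool call to move; the robot and the scene stay as the last step left them, time stands still between calls to the robot, and variables do not carry over. Pictures are saved under pics/ and viewed, at most 10 in all, crops included, and the job is handed in when it is done.

Besides the shell and the picture viewer there is one more tool, called after ">>>" as name(argument=value, ...) on one line, values as JSON. jog_arm: Moves the arm, as the interface text tells. Its arguments: {"type":"object","properties":{"targets":{"type":"array","items":{"type":"array","items":{"type":"number"}}}},"required":["targets"]}

```bash
mkdir -p pics
python3 - <<'E'
from workcell import r, imaging
import cv2,numpy as np
print(r.get_state())
for n in ("scene","side"):
    c=imaging.capture(n); cv2.imwrite(f"pics/{n}0.png",c["frame"][:,:,::-1])
    print(n,c["fx"],c["fy"],c["cx"],c["cy"],c["extrinsics"])
    np.savez(f"{n}.npz",**{k:v for k,v in c.items()})
c=imaging.capture("wrist");print({k:v for k,v in c.items() if k!="frame"})
E
```

```text
{'clock': 0.0, 'q': array([ 1.21801729e+00,  2.41368888e-01,  3.70710733e-03,  1.33521123e+00,
       -3.43102669e-05,  1.57082903e+00]), 'qvel': array([-0.00099113, -0.00125198, -0.00113194, -0.00047481, -0.00033756,
        0.00059039]), 'effort': array([-7.23010471e-04, -3.72317469e+01,  2.52407885e+01,  1.68471347e-02,
       -5.27058546e-05,  6.73015137e-06]), 'tcp_pos': array([0.17255006, 0.46862674, 0.24442843]), 'tool_rot': array([-0.55126715, -3.09251054,  0.00322055]), 'force': array([-0.07784187,  0.29594516, -0.12364954]), 'moment': array([ 0.0191682 , -0.04310609, -0.03300205]), 'finger_force': 0.0, 'finger_gap': 0.08515893034899259}
scene 363.90529407786926 363.90529407786926 318.3409580388993 193.7438595522316 [[ 0.88141079 -0.4722045  -0.01174468 -0.35268415]
 [-0.35696081 -0.64960272 -0.67126395  0.39051801]
 [ 0.30934448  0.59585168 -0.74112534  0.58761114]
 [ 0.          0.          0.          1.        ]]
side 427.0307175297459 427.0307175297459 320.073547896168 195.8926608731975 [[-0.94792135 -0.31811176  0.015812    0.56263636]
 [-0.16535082  0.44907383 -0.87806139  0.02023357]
 [ 0.2722209  -0.83494766 -0.47828672  0.99357424]
 [ 0.          0.          0.          1.        ]]
{'fx': 309.70691628693146, 'fy': 309.70691628693146, 'cx': 323.8114437215064, 'cy': 194.30418909736352, 'T_tool_cam': array([[ 2.93832327e-04, -9.56354569e-01, -2.92208576e-01,
         7.41584246e-02],
       [ 9.99998872e-01,  7.11456280e-04, -1.32293334e-03,
        -4.55413913e-04],
       [ 1.47308698e-03, -2.92207857e-01,  9.56353699e-01,
        -1.28005230e-01],
       [ 0.00000000e+00,  0.00000000e+00,  0.00000000e+00,
         1.00000000e+00]])}
```

View pics/scene0.png

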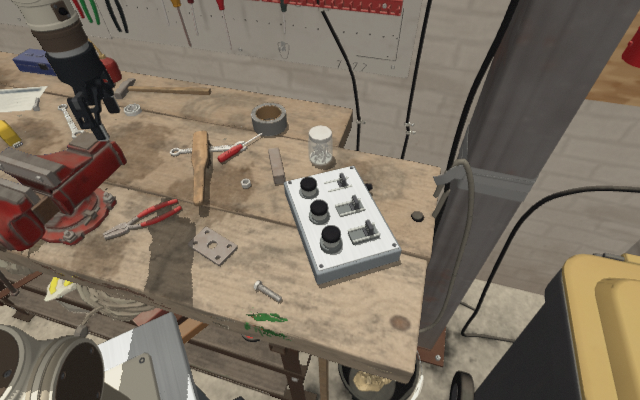

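View pics/side0.png

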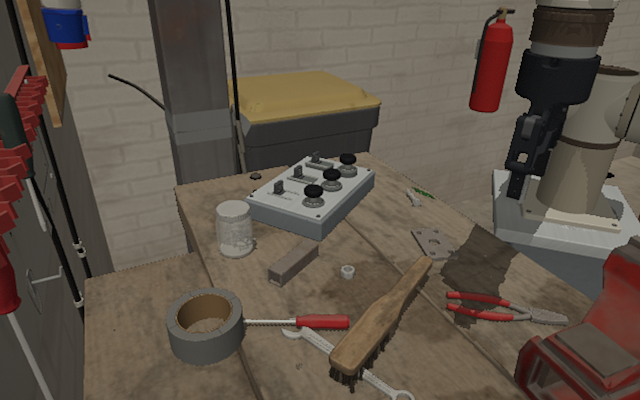

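The scene view shows the console with black heads at about (308,184), (319,208) and (331,233), with the slides to their right. The side view shows the same heads at about (313,191), (332,175) and (347,158). The jar, offcut and nut lie on the +y side.

```bash
cat > h.py <<'E'
import cv2,numpy as np
def ray(c,u,v):
    E=c["extrinsics"];R=E[:3,:3];o=-R.T@E[:3,3]
    d=R.T@np.array([(u-c["cx"])/c["fx"],(v-c["cy"])/c["fy"],1]);return o,d/np.linalg.norm(d)
def tri(rays):
    A=np.zeros((3,3));b=np.zeros(3)
    for o,d in rays:
        P=np.eye(3)-np.outer(d,d);A+=P;b+=P@o
    x=np.linalg.solve(A,b);return x,[np.linalg.norm((np.eye(3)-np.outer(d,d))@(x-o)) for o,d in rays]
E
python3 - <<'E'
from h import *
cs={n:dict(np.load(n+".npz")) for n in("scene","side")}
seeds={"scene":[(308,184),(319,208),(331,233)],"side":[(313,191),(332,175),(347,158)]}
P={}
for n,c in cs.items():
    m=(c["frame"].max(2)<42).astype(np.uint8)
    k,l,st,ce=cv2.connectedComponentsWithStats(m)
    P[n]=[]
    for s in seeds[n]:
        i=l[s[1],s[0]];print(n,s,i,st[i],ce[i]);P[n].append(ce[i] if i else s)
    # plate
    y=c["frame"];big=cv2.resize(y[130:290,220:420] if n=="scene" else y[130:260,220:400],None,fx=4 if n=="side" else 3.5,fy=4 if n=="side" else 3.5,interpolation=cv2.INTER_CUBIC)
    cv2.imwrite(f"pics/{n}crop.png",big[:,:,::-1])
for a,b in zip(P["scene"],P["side"]): print(tri([ray(cs["scene"],*a),ray(cs["side"],*b)]))
E
```

```text
scene (308, 184) 28 [301 178  15  13 165] [308. 184.]
scene (319, 208) 34 [311 201  16  15 196] [318.53061224 207.80102041]
scene (331, 233) 36 [322 226  18  17 244] [330.6147541  234.18032787]
side (313, 191) 93 [304 185  19  13 203] [313.10344828 190.81280788]
side (332, 175) 80 [323 167  18  14 178] [331.43820225 174.11235955]
side (347, 158) 64 [340 153  16  12 161] [347.22360248 158.27329193]
(array([0.51894864, 0.2718599 , 0.07638066]), [np.float64(0.00038876393745684135), np.float64(0.0003887639374567616)])
(array([0.50449452, 0.19254214, 0.08083329]), [np.float64(0.00039334061637667116), np.float64(0.0003933406163767029)])
(array([0.49052402, 0.11361995, 0.08813836]), [np.float64(4.514498871859379e-05), np.float64(4.5144988718608295e-05)])
```

View pics/scenecrop.png

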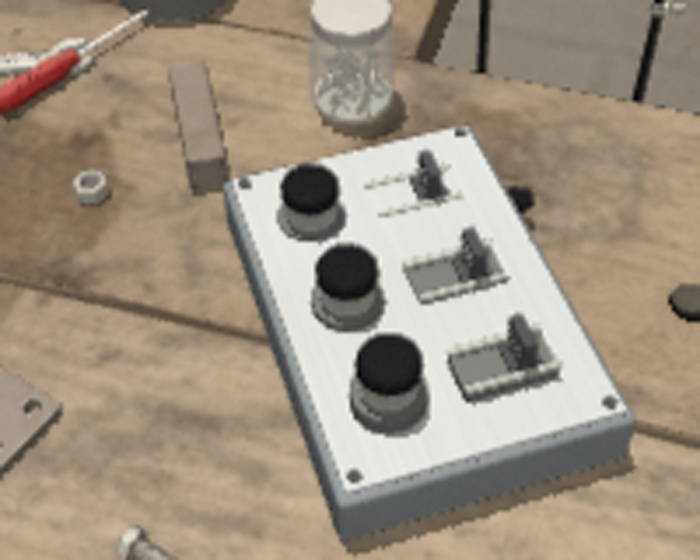

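The crop shows the plate clearly: three heads and the upright tabs behind them, all at the +x end, with the plate yawed about -10° (console x ≈ (0.984,-0.177)). I'll set out now for a point above the left head.

>>> jog_arm(targets=[[-0.8,-0.13,0.1,0,0,0,0],[-0.8,-0.13,0.1,0,0,0,0],[-0.8,-0.13,0.1,0,0,0,0],[-0.8,-0.13,0.1,0,0,0,0],[-0.8,-0.13,0.1,0,0,0,0],[-0.8,-0.13,0.1,0,0,0,0],[-0.8,-0.13,0.1,0,0,0,0],[-0.8,-0.13,0.1,0,0,0,0]])

```text
clock: 0.82
tcp_pos: [0.3429, 0.3727, 0.2208]
tool_rot: [-0.551, -3.092, 0.001]
force: [-0.1, 0.3, -0.0]
finger_gap: 0.0001
finger_force: 0.0
```

>>> jog_arm(targets=[[-0.8,-0.13,0.1,0,0,0,0],[-0.8,-0.13,0.1,0,0,0,0],[-0.8,-0.13,0.1,0,0,0,0],[-0.8,-0.13,0.1,0,0,0,0],[-0.8,-0.13,0.1,0,0,0,0],[0,0,0,0,0,-1,0],[0,0,0,0,0,-1,0],[0,0,0,0,0,0,0]])

```text
clock: 1.48
tcp_pos: [0.4483, 0.3132, 0.2056]
tool_rot: [-0.279, -3.128, 0.001]
force: [0.6, -0.1, -0.3]
finger_gap: 0.0
finger_force: 0.0
```

```bash
cat >> h.py <<'E'
from scipy.spatial.transform import Rotation as Ro
def go(s,target):
    "shift in tool axes, in jog units, to a world TCP target"
    return (Ro.from_rotvec(s["tool_rot"]).as_matrix().T@(np.array(target)-s["tcp_pos"])/0.03).round(3)
def wray(s,c,u,v):
    a=np.array([u-c["cx"],v-c["cy"]]);rr=np.linalg.norm(a);th=rr/c["fx"]
    d=np.r_[a/rr*np.sin(th),np.cos(th)];R=Ro.from_rotvec(s["tool_rot"]).as_matrix();T=c["T_tool_cam"]
    return s["tcp_pos"]+R@T[:3,3],R@T[:3,:3]@d
E
python3 - <<'E'
from h import *
from workcell import r, imaging
s=r.get_state();c=imaging.capture("wrist")
cv2.imwrite("pics/w1.png",c["frame"][:,:,::-1]);np.savez("wrist1.npz",pos=s["tcp_pos"],rot=s["tool_rot"],**c)
print(s["tcp_pos"],Ro.from_rotvec(s["tool_rot"]).as_matrix().round(3),s["force"],s["finger_gap"],go(s,[.519,.272,.14]))
E
```

```text
[0.44825577 0.31315212 0.20560613] [[-0.984  0.177 -0.001]
 [ 0.177  0.984 -0.001]
 [ 0.001 -0.001 -1.   ]] [ 0.5620142  -0.06615835 -0.30223335] 1.0151098909853679e-05 [-2.566 -0.93   2.185]
```

View pics/w1.png

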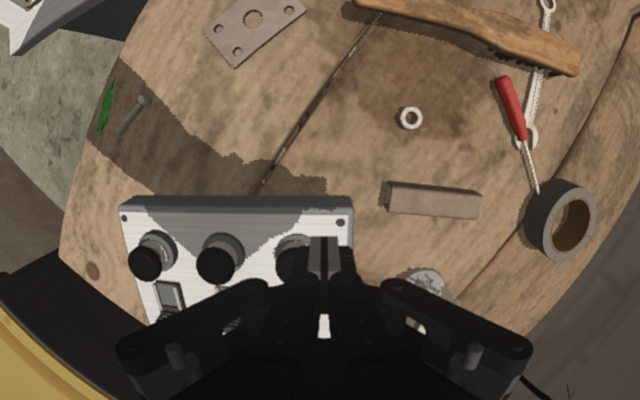

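The wrist view shows the plate edge parallel to the image rows, so the yaw is right. The head tops are at about (145,264) and (216,264), with the third partly hidden by the fingers. I'll cross-check the positions before descending.

Run:
```python
from h import *
w=dict(np.load("wrist1.npz"));s={"tcp_pos":w["pos"],"tool_rot":w["rot"]}
for (u,v),z in [((145,264),.094),((216,265),.089)]:
    o,d=wray(s,w,u,v);print(o+d*(z-o[2])/d[2])
```

```text
[0.48759128 0.12112896 0.094     ]
[0.49931177 0.19917793 0.089     ]
```

>>> jog_arm(targets=[[-0.64,-0.23,0.4,0,0,0,0],[-0.64,-0.23,0.4,0,0,0,0],[-0.64,-0.23,0.4,0,0,0,0],[-0.64,-0.24,0.4,0,0,0,0],[0,0,0.4,0,0,0,0],[0,0,0.2,0,0,0,0],[0,0,0,0,0,0,0],[0,0,0,0,0,0,0]])

```text
clock: 2.2
tcp_pos: [0.5179, 0.273, 0.1402]
tool_rot: [-0.279, -3.128, 0.001]
force: [-0.0, -0.2, 0.7]
finger_gap: 0.0001
finger_force: 0.0
```

>>> jog_arm(targets=[[0,0,0.3,0,0,0,0],[0,0,0.3,0,0,0,0],[0,0,0.3,0,0,0,0],[0,0,0.24,0,0,0,0],[0,0,0,0,0,0,0],[0,0,0,0,0,0,0]])

```text
clock: 2.7
tcp_pos: [0.518, 0.2725, 0.1052]
tool_rot: [-0.279, -3.128, 0.002]
force: [0.5, 0.4, -0.1]
finger_gap: -0.0002
finger_force: 0.0
```

>>> jog_arm(targets=[[0,0,0.04,0,0,0,0],[0,0,0.03,0,0,0,0],[0,0,0,0,0,0,0]])

```text
clock: 2.95
tcp_pos: [0.5189, 0.2728, 0.1042]
tool_rot: [0.28, 3.129, 0.0]
force: [0.2, -0.5, 0.3]
finger_gap: -0.0002
finger_force: 0.0
```

>>> jog_arm(targets=[[0,0,0.04,0,0,0,0],[0,0,0,0,0,0,0]])

```text
clock: 3.12
tcp_pos: [0.5187, 0.2727, 0.1029]
tool_rot: [0.28, 3.129, 0.0]
force: [-0.8, 0.3, -0.2]
finger_gap: -0.0001
finger_force: 0.0
```

>>> jog_arm(targets=[[0,0,0.04,0,0,0,0],[0,0,0,0,0,0,0]])

```text
clock: 3.28
tcp_pos: [0.5186, 0.2727, 0.1015]
tool_rot: [-0.28, -3.129, 0.0]
force: [-0.8, 0.0, 0.1]
finger_gap: -0.0004
finger_force: 0.0
```

>>> jog_arm(targets=[[0,0,0.04,0,0,0,0],[0,0,0,0,0,0,0]])

```text
clock: 3.45
tcp_pos: [0.5185, 0.2727, 0.1002]
tool_rot: [-0.28, -3.129, 0.0]
force: [-0.0, 0.4, -0.1]
finger_gap: 0.0001
finger_force: 0.0
```

>>> jog_arm(targets=[[0,0,0.04,0,0,0,0],[0,0,0,0,0,0,0]])

```text
clock: 3.62
tcp_pos: [0.5185, 0.2727, 0.0989]
tool_rot: [-0.28, -3.129, 0.0]
force: [0.8, -0.5, -1.1]
finger_gap: -0.0002
finger_force: 0.0
```

>>> jog_arm(targets=[[0,0,0.03,0,0,0,0],[0,0,0,0,0,0,0]])

```text
clock: 3.78
tcp_pos: [0.5187, 0.2728, 0.0987]
tool_rot: [0.28, 3.129, 0.0]
force: [-1.6, -0.4, 3.4]
finger_gap: -0.0001
finger_force: 1.9
```

>>> jog_arm(targets=[[0,0,0.02,0,0,0,0],[0,0,0,0,0,0,0]])

```text
clock: 3.95
tcp_pos: [0.5187, 0.2728, 0.0981]
tool_rot: [0.28, 3.129, 0.0]
force: [-0.9, -1.2, 3.8]
finger_gap: 0.0001
finger_force: 2.2
```

>>> jog_arm(targets=[[0,0,0.02,0,0,0,0],[0,0,0,0,0,0,0]])

```text
clock: 4.12
tcp_pos: [0.5186, 0.2728, 0.0973]
tool_rot: [0.28, 3.129, 0.0]
force: [-1.3, 0.2, 4.4]
finger_gap: 0.0001
finger_force: 2.2
```

>>> jog_arm(targets=[[0,0,0.02,0,0,0,0],[0,0,0,0,0,0,0]])

```text
clock: 4.28
tcp_pos: [0.5186, 0.2728, 0.0964]
tool_rot: [-0.28, -3.129, -0.0]
force: [-1.5, -0.8, 4.6]
finger_gap: -0.0001
finger_force: 1.9
```

>>> jog_arm(targets=[[0,0,0.02,0,0,0,0],[0,0,0,0,0,0,0]])

```text
clock: 4.45
tcp_pos: [0.5186, 0.2728, 0.0956]
tool_rot: [-0.28, -3.129, 0.0]
force: [-0.8, -0.4, 2.7]
finger_gap: -0.0002
finger_force: 1.3
```

>>> jog_arm(targets=[[0,0,0.02,0,0,0,0],[0,0,0,0,0,0,0]])

```text
clock: 4.62
tcp_pos: [0.5186, 0.2727, 0.0948]
tool_rot: [-0.28, -3.129, 0.0]
force: [-1.0, -0.9, 1.7]
finger_gap: 0.0002
finger_force: 0.8
```

>>> jog_arm(targets=[[0,0,0.02,0,0,0,0],[0,0,0,0,0,0,0]])

```text
clock: 4.78
tcp_pos: [0.5186, 0.2727, 0.0942]
tool_rot: [-0.28, -3.129, 0.0]
force: [0.2, -1.1, 0.5]
finger_gap: -0.0001
finger_force: 0.3
```

>>> jog_arm(targets=[[0,0,0.02,0,0,0,0],[0,0,0,0,0,0,0]])

```text
clock: 4.95
tcp_pos: [0.5187, 0.2726, 0.0937]
tool_rot: [-0.28, -3.129, 0.001]
force: [-0.2, -0.4, -0.5]
finger_gap: -0.0001
finger_force: 0.0
```

The force on the left button peaked at about 4.6 N, then dropped to zero at about 5 mm. It clicked and is a good one. On to the middle.

>>> jog_arm(targets=[[0,0,-0.35,0,0,0,0],[0,0,-0.35,0,0,0,0],[0,-0.67,0,0,0,0,0],[0,-0.7,0,0,0,0,0],[0,-0.7,0,0,0,0,0],[0,-0.6,0,0,0,0,0],[0,0,0,0,0,0,0],[0,0,0,0,0,0,0]])

```text
clock: 5.62
tcp_pos: [0.5052, 0.1936, 0.1165]
tool_rot: [0.282, 3.127, 0.002]
force: [-0.2, 0.9, 0.3]
finger_gap: -0.0001
finger_force: 0.0
```

Run:
```python
from h import *
from workcell import r, imaging
s=r.get_state();print(s["tcp_pos"],s["force"])
cs=[]
for n in("scene","side"):
    c=imaging.capture(n);x,y=(285,150) if n=="scene" else (240,130)
    cs.append(cv2.resize(c["frame"][y:y+120,x:x+130],None,fx=3,fy=3,interpolation=cv2.INTER_CUBIC))
cv2.imwrite("pics/c2.png",np.hstack(cs)[:,:,::-1])
```

```text
[0.50515967 0.19358042 0.11653309] [-0.18166823  0.85864978  0.26701641]
```

View pics/c2.png

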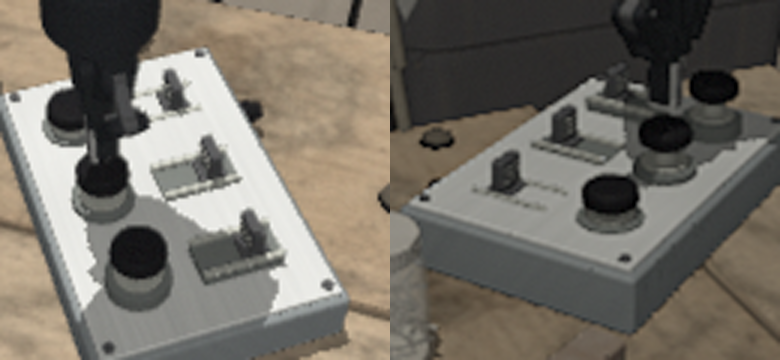

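In the crop, the left head sits visibly lower than before. The shut fingers stand over the middle head (scene view, crop about (100,165)). Next I feel for the middle one.

>>> jog_arm(targets=[[0,0,0.19,0,0,0,0],[0,0,0.17,0,0,0,0],[0,0,0,0,0,0,0],[0,0,0,0,0,0,0]])

```text
clock: 6.05
tcp_pos: [0.504, 0.1943, 0.1036]
tool_rot: [-0.278, -3.128, 0.001]
force: [0.0, -0.4, -0.3]
finger_gap: 0.0
finger_force: 0.0
```

>>> jog_arm(targets=[[0,0,0.03,0,0,0,0],[0,0,0,0,0,0,0]])

```text
clock: 6.22
tcp_pos: [0.5043, 0.1941, 0.1031]
tool_rot: [-0.279, -3.129, 0.0]
force: [0.8, -1.0, -0.9]
finger_gap: -0.0002
finger_force: 0.0
```

>>> jog_arm(targets=[[0,0,0.03,0,0,0,0],[0,0,0,0,0,0,0]])

```text
clock: 6.38
tcp_pos: [0.5044, 0.194, 0.103]
tool_rot: [0.279, 3.129, 0.0]
force: [-1.0, -0.2, 2.9]
finger_gap: -0.0002
finger_force: 1.7
```

>>> jog_arm(targets=[[0,0,0.03,0,0,0,0],[0,0,0,0,0,0,0]])

```text
clock: 6.55
tcp_pos: [0.5045, 0.194, 0.1027]
tool_rot: [0.28, 3.129, 0.001]
force: [-2.3, -0.4, 9.0]
finger_gap: -0.0001
finger_force: 4.3
```

>>> jog_arm(targets=[[0,0,0.02,0,0,0,0],[0,0,0,0,0,0,0]])

```text
clock: 6.72
tcp_pos: [0.5044, 0.194, 0.1023]
tool_rot: [0.28, 3.128, 0.001]
force: [-3.7, -0.2, 9.2]
finger_gap: 0.0001
finger_force: 4.6
```

>>> jog_arm(targets=[[0,0,0.02,0,0,0,0],[0,0,0,0,0,0,0]])

```text
clock: 6.88
tcp_pos: [0.5044, 0.1941, 0.1019]
tool_rot: [0.28, 3.128, 0.001]
force: [-3.7, -0.2, 9.6]
finger_gap: -0.0003
finger_force: 4.8
```

>>> jog_arm(targets=[[0,0,0.02,0,0,0,0],[0,0,0,0,0,0,0]])

```text
clock: 7.05
tcp_pos: [0.5044, 0.1941, 0.1012]
tool_rot: [0.279, 3.129, 0.001]
force: [-2.6, -0.3, 9.6]
finger_gap: -0.0
finger_force: 4.6
```

>>> jog_arm(targets=[[0,0,0.02,0,0,0,0],[0,0,0,0,0,0,0]])

```text
clock: 7.22
tcp_pos: [0.5044, 0.1941, 0.1005]
tool_rot: [0.279, 3.129, 0.001]
force: [-3.1, -0.6, 7.9]
finger_gap: 0.0004
finger_force: 3.9
```

Middle is the stiff one, at about 10 N. I'll continue to the click.

>>> jog_arm(targets=[[0,0,0.02,0,0,0,0],[0,0,0,0,0,0,0]])

```text
clock: 7.38
tcp_pos: [0.5043, 0.1941, 0.0996]
tool_rot: [0.279, 3.129, 0.001]
force: [-2.7, -0.2, 6.5]
finger_gap: 0.0001
finger_force: 2.8
```

>>> jog_arm(targets=[[0,0,0.02,0,0,0,0],[0,0,0,0,0,0,0]])

```text
clock: 7.55
tcp_pos: [0.5043, 0.1941, 0.0984]
tool_rot: [0.279, 3.129, 0.001]
force: [-1.0, 1.3, 3.0]
finger_gap: 0.0001
finger_force: 1.2
```

>>> jog_arm(targets=[[0,0,0,0,0,0,0],[0,0,0,0,0,0,0]])

```text
clock: 7.72
tcp_pos: [0.5044, 0.194, 0.0979]
tool_rot: [-0.28, -3.129, -0.0]
force: [-0.2, 0.2, 0.3]
finger_gap: 0.0001
finger_force: 0.3
```

>>> jog_arm(targets=[[0,0,0.02,0,0,0,0],[0,0,0,0,0,0,0]])

```text
clock: 7.88
tcp_pos: [0.5045, 0.1937, 0.097]
tool_rot: [-0.28, -3.129, 0.001]
force: [0.3, -0.2, 0.2]
finger_gap: -0.0003
finger_force: 0.0
```

Clicked. Next is the right button; its predicted top is about 0.096.

>>> jog_arm(targets=[[0,0,-0.4,0,0,0,0],[0,0,-0.45,0,0,0,0],[0,-0.67,0,0,0,0,0],[0,-0.7,0,0,0,0,0],[0,-0.7,0,0,0,0,0],[0,-0.6,0,0,0,0,0],[0,0,0,0,0,0,0],[0,0,0,0,0,0,0]])

```text
clock: 8.55
tcp_pos: [0.4903, 0.1144, 0.1228]
tool_rot: [-0.283, -3.129, -0.0]
force: [-0.2, 0.2, 0.7]
finger_gap: -0.0
finger_force: 0.0
```

>>> jog_arm(targets=[[0,0,0.15,0,0,0,0],[0,0,0.13,0,0,0,0],[0,0,0,0,0,0,0],[0,0,0,0,0,0,0]])

```text
clock: 8.88
tcp_pos: [0.4899, 0.1157, 0.1138]
tool_rot: [-0.278, -3.128, 0.0]
force: [-1.1, 0.5, 0.0]
finger_gap: -0.0001
finger_force: 0.0
```

>>> jog_arm(targets=[[0,0,0.03,0,0,0,0],[0,0,0,0,0,0,0]])

```text
clock: 9.05
tcp_pos: [0.4902, 0.1155, 0.1134]
tool_rot: [-0.279, -3.129, 0.0]
force: [0.5, -0.5, -0.6]
finger_gap: 0.0002
finger_force: 0.0
```

>>> jog_arm(targets=[[0,0,0.03,0,0,0,0],[0,0,0,0,0,0,0]])

```text
clock: 9.22
tcp_pos: [0.4902, 0.1152, 0.1126]
tool_rot: [0.279, 3.129, -0.0]
force: [0.1, -1.2, -0.1]
finger_gap: -0.0001
finger_force: 0.0
```

>>> jog_arm(targets=[[0,0,0.03,0,0,0,0],[0,0,0,0,0,0,0]])

```text
clock: 9.38
tcp_pos: [0.4902, 0.1151, 0.1117]
tool_rot: [-0.28, -3.129, 0.0]
force: [-0.7, -0.0, -0.0]
finger_gap: -0.0002
finger_force: 0.0
```

>>> jog_arm(targets=[[0,0,0.03,0,0,0,0],[0,0,0,0,0,0,0]])

```text
clock: 9.55
tcp_pos: [0.4902, 0.115, 0.1108]
tool_rot: [-0.28, -3.129, 0.0]
force: [1.2, -0.2, 0.3]
finger_gap: -0.0002
finger_force: 0.0
```

>>> jog_arm(targets=[[0,0,0.03,0,0,0,0],[0,0,0,0,0,0,0]])

```text
clock: 9.72
tcp_pos: [0.4901, 0.115, 0.1099]
tool_rot: [-0.28, -3.129, 0.0]
force: [0.5, 0.7, 0.4]
finger_gap: -0.0003
finger_force: 0.0
```

>>> jog_arm(targets=[[0,0,0.02,0,0,0,0],[0,0,0,0,0,0,0]])

```text
clock: 9.88
tcp_pos: [0.4903, 0.1151, 0.1096]
tool_rot: [0.28, 3.129, 0.0]
force: [-1.0, -1.3, 1.3]
finger_gap: -0.0003
finger_force: 0.8
```

Contact at about 0.1097.

>>> jog_arm(targets=[[0,0,0.03,0,0,0,0],[0,0,0,0,0,0,0]])

```text
clock: 10.05
tcp_pos: [0.4903, 0.1151, 0.1089]
tool_rot: [0.28, 3.129, 0.0]
force: [-1.5, -0.3, 5.1]
finger_gap: -0.0
finger_force: 2.6
```

>>> jog_arm(targets=[[0,0,0.03,0,0,0,0],[0,0,0,0,0,0,0]])

```text
clock: 10.22
tcp_pos: [0.4903, 0.1151, 0.108]
tool_rot: [0.28, 3.129, 0.0]
force: [-1.6, 0.4, 4.8]
finger_gap: 0.0002
finger_force: 2.6
```

>>> jog_arm(targets=[[0,0,0.02,0,0,0,0],[0,0,0,0,0,0,0]])

```text
clock: 10.38
tcp_pos: [0.4902, 0.1151, 0.1074]
tool_rot: [0.28, 3.129, 0.0]
force: [-1.8, -0.7, 5.1]
finger_gap: -0.0004
finger_force: 2.3
```

>>> jog_arm(targets=[[0,0,0.02,0,0,0,0],[0,0,0,0,0,0,0]])

```text
clock: 10.55
tcp_pos: [0.4902, 0.1151, 0.1064]
tool_rot: [0.28, 3.129, 0.0]
force: [-1.7, -0.4, 5.0]
finger_gap: 0.0001
finger_force: 1.6
```

>>> jog_arm(targets=[[0,0,0.02,0,0,0,0],[0,0,0,0,0,0,0]])

```text
clock: 10.72
tcp_pos: [0.4902, 0.1151, 0.1055]
tool_rot: [-0.28, -3.129, 0.0]
force: [-0.4, -0.3, 1.9]
finger_gap: 0.0003
finger_force: 0.8
```

>>> jog_arm(targets=[[0,0,0.02,0,0,0,0],[0,0,0,0,0,0,0]])

```text
clock: 10.88
tcp_pos: [0.4902, 0.1151, 0.1048]
tool_rot: [-0.28, -3.129, 0.0]
force: [0.6, 0.4, 0.2]
finger_gap: 0.0002
finger_force: 0.1
```

>>> jog_arm(targets=[[0,0,0.01,0,0,0,0],[0,0,0,0,0,0,0]])

```text
clock: 11.05
tcp_pos: [0.4903, 0.1151, 0.1046]
tool_rot: [-0.28, -3.129, 0.0]
force: [-0.3, -0.2, -0.5]
finger_gap: 0.0003
finger_force: 0.0
```

All three are in. I'll add a small settling step, then lift and go behind the middle slide at height.

>>> jog_arm(targets=[[0,0,0.01,0,0,0,0],[0,0,0,0,0,0,0]])

```text
clock: 11.22
tcp_pos: [0.4903, 0.1151, 0.1044]
tool_rot: [-0.28, -3.129, 0.0]
force: [-0.1, -1.3, 0.6]
finger_gap: -0.0001
finger_force: 0.0
```

>>> jog_arm(targets=[[0,0,-0.5,0,0,0,0],[0,0,-0.5,0,0,0,0],[0,0.67,0,0,0,0,0],[-0.9,0.5,0,0,0,0,0],[-0.95,0.5,0,0,0,0,0],[-0.95,0.5,0,0,0,0,0],[-0.95,0.5,0,0,0,0,0],[0,0,0,0,0,0,0]])

```text
clock: 11.88
tcp_pos: [0.6202, 0.1757, 0.1329]
tool_rot: [0.279, 3.126, 0.002]
force: [-0.2, 0.0, -0.6]
finger_gap: -0.0
finger_force: 0.0
```

Run:
```python
from h import *
from workcell import r, imaging
cs=[]
for n in("scene","side"):
    c=imaging.capture(n);x,y=(285,150) if n=="scene" else (240,130)
    np.savez(n+"3.npz",**c)
    cs.append(cv2.resize(c["frame"][y:y+130,x:x+130],None,fx=3,fy=3,interpolation=cv2.INTER_CUBIC))
s=r.get_state();print(s["tcp_pos"],s["force"],go(s,[.6147,.1742,.13]))
cv2.imwrite("pics/c3.png",np.hstack(cs)[:,:,::-1])
```

```text
[0.61548731 0.17411296 0.13308802] [ 0.13660749  0.4715881  -0.73813905] [ 0.026 -0.002  0.103]
```

View pics/c3.png

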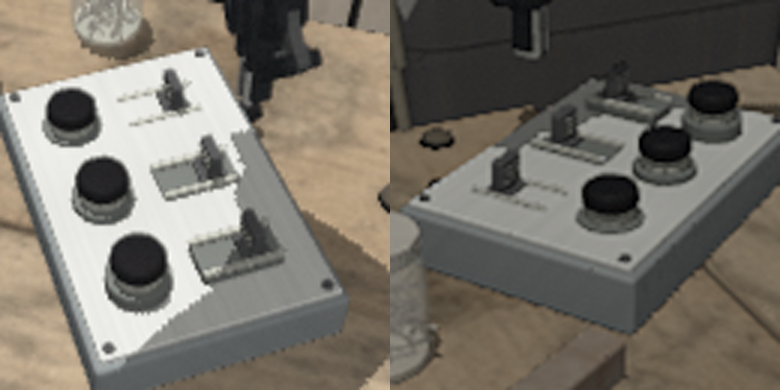

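All three heads are unobstructed. The middle tab's top is at about scene (355,197) and side (298,165), and the fingers stand above and behind it. I'll check head depths and the tab position.

Run:
```python
from h import *
cs={n:dict(np.load(n+"3.npz")) for n in("scene","side")}
seeds={"scene":[(308,187),(319,211),(331,236)],"side":[(313,195),(332,178),(347,162)]}
P={}
for n,c in cs.items():
    k,l,st,ce=cv2.connectedComponentsWithStats((c["frame"].max(2)<42).astype(np.uint8))
    P[n]=[ce[l[b,a]] for a,b in seeds[n]];print(np.round(P[n],1).tolist())
for a,b in zip(P["scene"],P["side"]): print(tri([ray(cs["scene"],*a),ray(cs["side"],*b)])[0].round(4))
t,e=tri([ray(cs["scene"],355,197),ray(cs["side"],298.3,165)]);d=t[:2]-[.5045,.194];print(t,e,d@[.984,-.177],d@[.177,.984])
```

```text
[[308.1, 186.6], [318.6, 210.1], [330.6, 236.5]]
[[313.0, 194.7], [331.3, 177.7], [347.1, 162.2]]
[0.519  0.2719 0.0674]
[0.5046 0.1929 0.0724]
[0.4905 0.1142 0.0787]
[0.58843541 0.17821114 0.0838813 ] [np.float64(0.0015882421178756636), np.float64(0.0015882421178752952)] 0.08538706930835738 -0.0006796735545574235
```

All heads are latched, about 8.5–9 mm lower than at the start. The tab is where expected, 85 mm from the button axis. I'll go down behind it.

>>> jog_arm(targets=[[0,0,0.4,0,0,0,0],[0,0,0.4,0,0,0,0],[0,0,0.4,0,0,0,0],[0,0,0.3,0,0,0,0],[0,0,0.27,0,0,0,0],[0,0,0,0,0,0,0],[0,0,0,0,0,0,0]])

```text
clock: 12.57
tcp_pos: [0.6145, 0.1737, 0.0814]
tool_rot: [-0.28, -3.128, 0.001]
force: [-0.0, 0.2, 0.7]
finger_gap: 0.0003
finger_force: 0.0
```

>>> jog_arm(targets=[[0.15,0,0,0,0,0,0],[0.15,0,0,0,0,0,0],[0.1,0,0,0,0,0,0],[0,0,0,0,0,0,0]])

```text
clock: 12.9
tcp_pos: [0.6034, 0.1763, 0.0823]
tool_rot: [0.279, 3.128, 0.0]
force: [0.2, -0.9, 0.6]
finger_gap: 0.0002
finger_force: 0.2
```

>>> jog_arm(targets=[[0.1,0,0,0,0,0,0],[0.1,0,0,0,0,0,0],[0.1,0,0,0,0,0,0],[0,0,0,0,0,0,0]])

```text
clock: 13.23
tcp_pos: [0.5945, 0.1779, 0.0821]
tool_rot: [0.279, 3.128, 0.001]
force: [3.0, -0.4, 3.1]
finger_gap: -0.0001
finger_force: 1.0
```

>>> jog_arm(targets=[[0.1,0,0,0,0,0,0],[0.1,0,0,0,0,0,0],[0,0,0,0,0,0,0]])

```text
clock: 13.48
tcp_pos: [0.5882, 0.179, 0.0818]
tool_rot: [0.279, 3.129, 0.001]
force: [2.5, -0.1, 1.8]
finger_gap: 0.0002
finger_force: 1.1
```

>>> jog_arm(targets=[[0.05,0,0,0,0,0,0],[0.05,0,0,0,0,0,0],[0,0,0,0,0,0,0]])

```text
clock: 13.73
tcp_pos: [0.5853, 0.1794, 0.0815]
tool_rot: [-0.279, -3.129, -0.0]
force: [2.0, 0.1, 1.2]
finger_gap: -0.0001
finger_force: 1.1
```

>>> jog_arm(targets=[[0.05,0,0,0,0,0,0],[0.05,0,0,0,0,0,0],[0,0,0,0,0,0,0]])

```text
clock: 13.98
tcp_pos: [0.5824, 0.18, 0.0814]
tool_rot: [-0.279, -3.129, -0.0]
force: [2.2, 0.6, 2.5]
finger_gap: 0.0002
finger_force: 1.1
```

>>> jog_arm(targets=[[0.04,0,0,0,0,0,0],[0.03,0,0,0,0,0,0],[0,0,0,0,0,0,0]])

```text
clock: 14.23
tcp_pos: [0.5822, 0.18, 0.0815]
tool_rot: [0.28, 3.126, -0.0]
force: [7.0, -0.1, -0.1]
finger_gap: 0.0001
finger_force: 3.4
```

>>> jog_arm(targets=[[0.04,0,0,0,0,0,0],[0.03,0,0,0,0,0,0],[0,0,0,0,0,0,0]])

```text
clock: 14.48
tcp_pos: [0.582, 0.18, 0.0816]
tool_rot: [0.281, 3.122, -0.001]
force: [11.8, -1.6, -4.3]
finger_gap: 0.0006
finger_force: 5.6
```

The slide is at its hard stop: travel stopped and the force rose to 12 N. I'll back off, lift and check.

>>> jog_arm(targets=[[-0.15,0,0,0,0,0,0],[-0.25,0,0,0,0,0,0],[0,0,-0.5,0,0,0,0],[0,0,-0.8,0,0,0,0],[0,0,-0.8,0,0,0,0],[-0.5,0,-0.8,0,0,0,0],[-0.5,0,-0.5,0,0,0,0],[0,0,0,0,0,0,0]])

```text
clock: 15.15
tcp_pos: [0.6231, 0.1731, 0.1871]
tool_rot: [0.281, 3.123, 0.003]
force: [0.4, 1.4, 1.3]
finger_gap: 0.0001
finger_force: 0.0
```

Run:
```python
from h import *
from workcell import r, imaging
cs=[]
for n in("scene","side"):
    c=imaging.capture(n);x,y=(285,150) if n=="scene" else (240,130)
    cs.append(cv2.resize(c["frame"][y:y+130,x:x+130],None,fx=3,fy=3,interpolation=cv2.INTER_CUBIC))
print(r.get_state()["force"],r.get_state()["tcp_pos"])
cv2.imwrite("pics/c4.png",np.hstack(cs)[:,:,::-1])
```

```text
[-0.27693991  0.09741148 -0.47786404] [0.61934951 0.17293805 0.18280259]
```

View pics/c4.png

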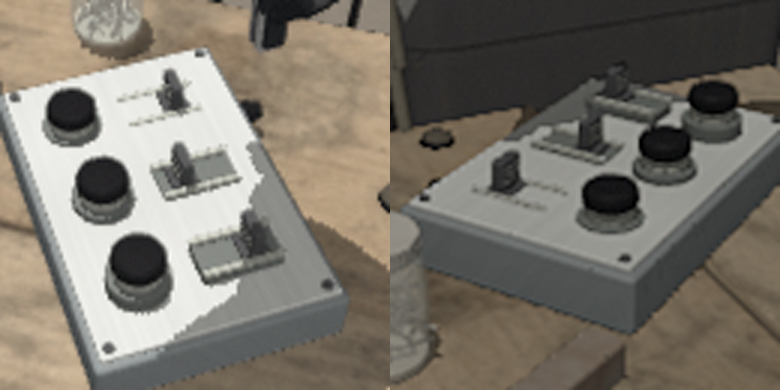

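The middle tab is now at the button end, at about (182,165) in the scene crop. The finger position there agrees with 25 mm of travel. The other two slides and the bystanders haven't moved, and the heads are still in.

```bash
python3 -c "
from workcell import r
print(r.sign_off())"
```

```text
the job is handed in; nothing more can be done
None
```

All three buttons are pressed in and latched, the middle one was the stiff one (about 10 N against about 5 N), its fault slide is pushed to its hard stop towards the button, the other two slides and the nearby objects were left alone, and the job was handed in at about 15 s of the 54 s allowed.

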